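# Apply the laundry trolley's parking brake and note its pedal travel

### The job

The laundry trolley's brake unit is on the counter for a wear check. Press the brake pedal down until it firms up, leaning on it for a moment with about 13 N and never more than 22 N, then let go so that it stays down with the brake on. Then slide the yellow marker along the scale until its tip lines up with the red travel pointer, let go of it, and leave the detergent bottle, the jar and the plant alone.

Things in the scene. Friction and masses are not known exactly. Their poses are not given: they have to be found in the camera images.
- unit: Brake unit, fixed: steel plate 270 (x) x 260 (y) x 8 mm. Origin: centre of its underside, on the counter; x points from the pedal's pad to its hinge, y left, z up. Left half: two grey cheeks, x 0 to 125, y 23 to 87, 100 mm high, carry the pedal. Right half: grey gauge box, x -65 to 75, y -120 to -20, top 46 mm high, white scale with ticks every 10 mm.
- pedal: Steel pedal, origin on its level hinge at unit (85, 55, 75) mm; its arm runs 170 mm along its own -x to the pad. Starts 0.36 to 0.42 rad above level. Dry friction: 2 to 4 N at the pad moves it down; it stays where left. On meeting the brake block, after 0.15 to 0.6 rad (25 to 100 mm, different each time, found only by feel) it firms up by 2 to 3 N per mm. Released, it rises 2 to 8 mm and stays.
- pedal_pad (a point): Centre of the upper face of the pedal's pad (black rubber, red ribs, 56 mm along the pedal x 64 mm wide), 145 to 155 mm above the counter at the start: press here, straight down. On its way down it drifts up to 15 mm along the unit's -x. 13 N here is brake fully on; over 22 N is overload.
- block: Brake block seat, hidden between the cheeks below the pedal, 60 mm from the hinge. Its origin is fixed in the unit at (25, 55, 16) mm and tells nothing of where the pedal firms up.
- pointer_tip (a point): Tip of the flat red travel pointer (5 mm along x, 32 mm along y, top 52 mm above the counter), which the pedal drives along the scale in the unit's +x, 10 mm per 0.1 rad of pedal. Scale zero: unit x = -35 mm. Do not push it. Its axes are the unit's.
- marker: Yellow marker that slides along the unit's x only, at unit y = -95 mm, from unit x = -35 to +45 mm; starts near the zero end, stays where left (about 2 N of friction). Origin: centre of its underside, 46 mm above the counter. Foot 30 (x) x 22 (y) x 7 mm; on it an upright fin 22 (x) x 14 (y) mm that ends 47 mm above the origin.
- marker_grip (a point): Middle of the marker's fin, 35 mm above the marker's origin (about 82 mm above the counter): pinch it across the unit's y (14 mm), TCP at this height, and slide along the unit's x.
- marker_tip (a point): Black tip of the marker, 22 mm to the unit's +y of its origin; it is to be level along the unit's x with pointer_tip.
- detergent: White bottle with a blue cap, 72 mm across, 200 mm high, loose, to the left of the unit. Origin at the centre of its underside. Leave alone.
- jar: Glass jar with a metal lid, 76 mm across, 100 mm high, loose, to the right of the unit. Origin at the centre of its underside. Leave alone.
- plant: White pot 96 mm across and 85 mm high with green leaves, 140 mm high in all, loose, to the left of the unit. Origin at the centre of its underside. Leave alone.

How it is judged (in metres and radians):
On the way:
1. the pedal has been pressed down firmly on the brake block (at least 12 N between them, inside the unit) for 0.2 s (contact force between pedal and block above 12 N), for 0.2 s.
At the end, for the whole second after the job is handed in: The yellow marker's tip is within 4 mm of the red pointer along the scale and at rest, and the pedal is still down with the brake on (it still bears on the brake block with more than 2 N) (x of marker_tip in the frame of pointer_tip between -0.004 and 0.004 m and contact force between pedal and block above 2 N and linear speed of marker below 0.005 m/s); the robot touches nothing.
It fails at once if the robot pushes the pedal with more than 22 N (contact force between any of the fingers, the arm and pedal above 22 N).
It fails at once if the detergent bottle is moved more than 20 mm (distance of detergent from where it was at the start of the episode above 0.02 m).
It fails at once if the jar is moved more than 20 mm (distance of jar from where it was at the start of the episode above 0.02 m).
It fails at once if the plant is moved more than 20 mm (distance of plant from where it was at the start of the episode above 0.02 m).
It also fails if it takes over 67 s, if anything falls off the work surface, if the arm or the gripper's body presses on something with over 40 N, if the wrist force passes 120 N, or if a joint passes its speed limit or range.

### The arm

A 6-joint arm with a two-finger parallel gripper is mounted at the origin on the work surface. World frame = base frame: x ahead of the robot, y to its left, z up, the work surface at z = 0. Lengths are in mm, angles in rad, forces in N, time in s.
With the tool pointing down it reaches from about 275 to 750 mm from the base axis. Payload 10.2 kg.
Tool frame: the origin (TCP) lies between the finger pads, 19 mm behind the fingertips; this is the grasp point; z points along the fingers, y is the line along which they close (so a half turn about z gives the same grasp; the last joint's range is limited). The gripper opens to 85 mm and grips with 20 to 120 N. Pads are 22 mm wide; open, the fingers measure 114 mm over their backs; the gripper's body (76 mm by 85 mm) begins 54 mm behind the grasp point. The pads swing forward as they close: fully open they stand 13 mm farther back than shut.
Start: joints at [-0.223, 0.313, 1.498, -0, 1.331, -0.223], TCP at [525.006, -0.014, 249.994] pointing down, gripper open.
Joint ranges: [-2.94, 2.94], [-0.97, 2.17], [0.19, 2.56], [-1.23, 4.37], [0.02, 3.11], [-2.88, 2.88]. Speed limits (rad/s): [2.39, 2.39, 3.01, 3.14, 3.14, 3.14].

### API

Orientations are given as a unit quaternion [w, x, y, z].
In Python, from rig import * gives the robot as it stands. The module is installed in compiled form; this text tells all that it offers.
- The arm moves only by the shell command python3 -m crank 'ROWS' [FORCE]. ROWS is JSON, a list that holds one entry, the list of rows, each a list of 7 numbers: the shift along the tool's x, y, z in units of 25 mm (1.0 is 25 mm), then the turn, a rotation vector about the tool's x, y, z in units of 8 degrees (1.0 is 8 degrees), then the finger opening in mm, from 0 to 85.4. A call has exactly 8 rows; each row shifts and turns the commanded pose from where the row before left it, along the tool's axes as they then stand; what a row does not reach is not made up. A row lasts 1/10 s, in which the tool goes at most 50 mm and 8.59 degrees, less where a joint would pass 70% of its speed; a pose out of reach is approached as far as the arm can. A call is refused whole if a number of a shift passes 1 or a number of a turn 1, either way. A call with a gripper value outside its range is refused whole. The fingers move at their own pace and stop on an object; FORCE is the grip in N (left out, the last holds). Time passes only in rows, so rows that do not move let the fingers close, or fill a call up. It gives the time, the measured TCP pose, the force, the opening and the grip force at its end, in the units of the state.
- sense(): the state, without advancing time (a new reading comes with each control period).
- capture(name): name is "scene" or "side" or "wrist"; returns the picture (400x640x3 uint8, blue, green, red); there is no depth.
- camera_model(name): a dict with "fx", "fy", "cx", "cy" (pixels), "world_from_camera" (4x4, takes a point from camera to world coordinates); the wrist camera has in their place "T_tool_cam" (4x4, takes a point from camera to tool coordinates, whose origin is the TCP and whose axes are the flange's). Camera axes: x right, y up, looking along -z (the intrinsics and any distortion apply to the point x, -y, -z); pixel columns grow to the right and rows downward; lengths in mm; the calibration is good to about 2 mm. A picture is of the moment at which its call begins: read the wrist's pose just before it. camera_model takes no time and is no camera call.
- finish_job(): hands the job in; it is judged then, once.
The state is a dict: "time_s": time; "joints": joint angles; "dq": joint speeds; "tau": joint torques, N m; "eef_pos": TCP position; "ee_rot": TCP orientation; "force": force on the tool from outside, world axes, zero at the start; "wrist_torque": the same for the moment, N m; "grip_width": opening from 0.0 (shut) to 1.0 (fully open); "grip_force": force on a finger pad.
Only numpy, scipy, OpenCV 4.12 (cv2) and the standard library are available. Lean on these libraries where they do the work, as an engineer would, in place of code of your own. Each camera call takes 0.05 s, during which the arm holds its last target. There are 200 camera calls.

## Working session

There is one attempt and no reset: what is moved stays moved. The work goes in short steps, Python scripts to look and compute and a shell command to move; the robot and the scene stay as the last step left them, time stands still between calls to the robot, and variables do not carry over. Pictures are saved under pics/ and viewed, at most 10 in all, crops included, and the job is handed in when it is done.

```bash
mkdir -p pics; python3 - <<'E'
from rig import *
import cv2, numpy as np
s=sense(); print({k:np.round(v,3).tolist() for k,v in s.items()})
for n in ["scene","side","wrist"]:
    m=camera_model(n); print(n,{k:np.round(np.array(v),3).tolist() for k,v in m.items()})
    cv2.imwrite(f"pics/{n}0.png",capture(n))
E
```

```text
{'time_s': 0.0, 'joints': [-0.223, 0.314, 1.498, -0.0, 1.331, -0.223], 'dq': [-0.0, -0.0, -0.001, -0.001, -0.001, -0.0], 'tau': [-0.001, -41.226, -25.974, -0.0, 0.004, -0.0], 'eef_pos': [524.775, 0.041, 249.408], 'ee_rot': [-0.001, 0.707, 0.707, -0.0], 'force': [0.817, -0.051, -0.55], 'wrist_torque': [-0.003, -0.002, -0.015], 'grip_force': 0.0, 'grip_width': 0.998}
scene {'fx': 362.338, 'fy': 362.338, 'cx': 315.498, 'cy': 196.257, 'world_from_camera': [[-0.83, -0.39, 0.4, 997.652], [0.558, -0.583, 0.59, 600.893], [0.003, 0.713, 0.701, 777.696], [0.0, 0.0, 0.0, 1.0]]}
side {'fx': 410.302, 'fy': 410.302, 'cx': 313.239, 'cy': 194.668, 'world_from_camera': [[0.933, 0.275, -0.231, 361.138], [-0.359, 0.728, -0.584, -520.787], [0.008, 0.628, 0.778, 901.329], [0.0, 0.0, 0.0, 1.0]]}
wrist {'fx': 278.274, 'fy': 278.274, 'cx': 314.866, 'cy': 194.506, 'T_tool_cam': [[-0.001, 0.956, 0.293, 74.098], [1.0, 0.001, 0.0, -1.645], [0.0, 0.293, -0.956, -123.761], [0.0, 0.0, 0.0, 1.0]]}
```

View pics/scene0.png

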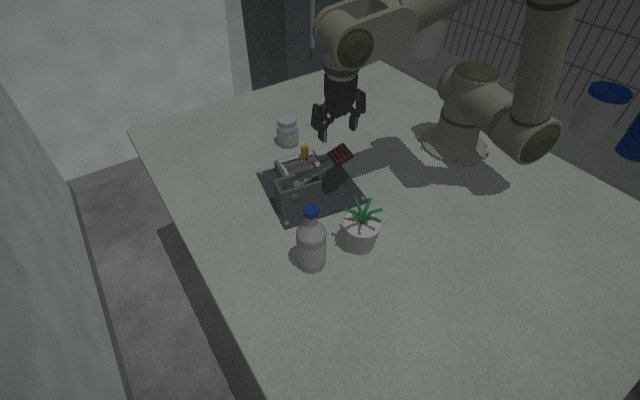

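View pics/side0.png

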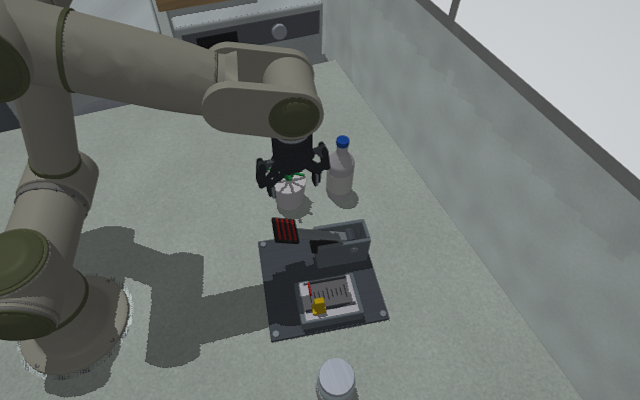

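View pics/wrist0.png

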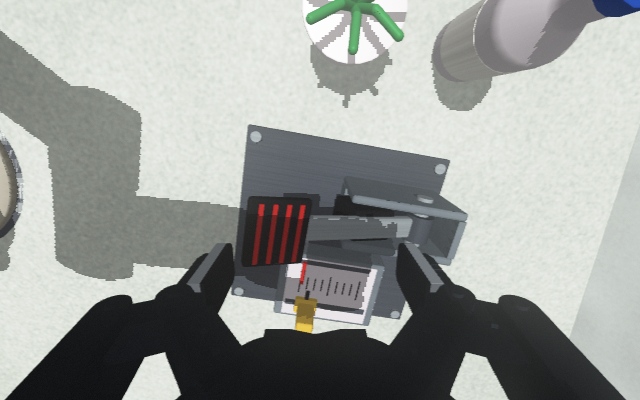

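The scene view shows the unit near the middle, with the plant and bottle to its left and the jar to its right. In the wrist view the pad is at (277,232), the marker at (305,310), the pointer at (304,271), and the plate bolts are at (256,136), (440,169), (238,292) and (395,314). In the side view the pad is at (285,230), the marker at (318,306) and the bolts at (264,243), (275,334) and (383,313).

```bash
cat > h.py <<'E'
from rig import *
import cv2, numpy as np
from scipy.spatial.transform import Rotation as R
def pose(s=None):
    s=s or sense(); T=np.eye(4); q=s["ee_rot"]; T[:3,:3]=R.from_quat([q[1],q[2],q[3],q[0]]).as_matrix(); T[:3,3]=s["eef_pos"]; return T
def snap(n,save=None):
    m=camera_model(n); T=pose()@np.array(m["T_tool_cam"]) if n=="wrist" else np.array(m["world_from_camera"])
    im=capture(n)
    if save: cv2.imwrite(save,im)
    return im,(m,T)
def ray(c,p):
    m,T=c; d=T[:3,:3]@np.array([(p[0]-m["cx"])/m["fx"],-(p[1]-m["cy"])/m["fy"],-1]); return T[:3,3],d/np.linalg.norm(d)
def plane(c,p,z):
    o,d=ray(c,p); return o+d*(z-o[2])/d[2]
def tri(*cps):
    A=np.zeros((3,3));b=np.zeros(3);L=[ray(*x) for x in cps]
    for o,d in L: P=np.eye(3)-np.outer(d,d);A+=P;b+=P@o
    x=np.linalg.solve(A,b); return x,max(np.linalg.norm((np.eye(3)-np.outer(d,d))@(x-o)) for o,d in L)
def blobs(im,col,amin=6):
    h=cv2.cvtColor(im,cv2.COLOR_BGR2HSV); H,S,V=cv2.split(h)
    k={"red":((H<8)|(H>172))&(S>150)&(V>60),"yellow":(H>18)&(H<32)&(S>140)&(V>80)}[col].astype(np.uint8)
    n,l,st,c=cv2.connectedComponentsWithStats(k); return [(c[i].round(1).tolist(),st[i].tolist()) for i in range(1,n) if st[i][4]>=amin]
E
python3 - <<'E'
from h import *
C={}
for n in ["wrist","side"]:
    im,c=snap(n,f"pics/{n}1.png"); C[n]=c
    for k in ["red","yellow"]: print(n,k,blobs(im,k))
w=C["wrist"]; s=C["side"]
for p in [(256,136),(440,169),(238,292),(395,314)]: print("bolt",plane(w,p,8).round(1))
for p in [(264,243),(275,334),(383,313)]: print("bolt s",plane(s,p,8).round(1))
im=cv2.imread("pics/side1.png")[200:350,240:400]; im2=cv2.imread("pics/wrist1.png")[180:340,220:420]
a=cv2.resize(im,(400,375),interpolation=2);b=cv2.resize(im2,(400,320),interpolation=2)
cv2.imwrite("pics/crop1.png",np.hstack([a,np.vstack([b,np.zeros((55,400,3),np.uint8)])]))
E
```

```text
wrist red [([257.6, 233.4], [252, 204, 13, 61, 303]), ([271.6, 232.4], [266, 204, 13, 60, 295]), ([285.0, 232.3], [279, 205, 14, 58, 279]), ([297.9, 231.6], [291, 205, 15, 57, 280]), ([302.7, 272.4], [300, 262, 7, 22, 65])]
wrist yellow [([304.4, 313.6], [294, 297, 23, 36, 616])]
side red [([278.0, 227.5], [276, 218, 5, 21, 39]), ([283.2, 228.1], [281, 219, 5, 21, 37]), ([288.2, 228.2], [286, 219, 6, 21, 37]), ([293.2, 228.4], [291, 220, 6, 20, 37]), ([309.0, 287.9], [307, 282, 4, 14, 24])]
side yellow [([318.5, 306.0], [312, 297, 14, 18, 195])]
bolt [447.   41.2   8. ]
bolt [689.9  -2.2   8. ]
bolt [ 404.5 -194.6    8. ]
bolt [ 649.3 -235.3    8. ]
bolt s [452.2  46.2   8. ]
bolt s [ 407.  -187.4    8. ]
bolt s [ 650.8 -228.9    8. ]
```

View pics/crop1.png

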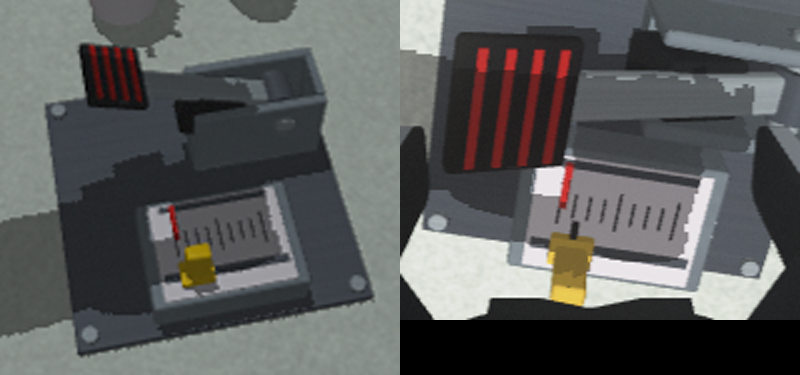

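```bash
python3 - <<'E'
from h import *
w=(camera_model("wrist"),pose()@np.array(camera_model("wrist")["T_tool_cam"])); s=(camera_model("side"),np.array(camera_model("side")["world_from_camera"]))
for n,a,b in [("rib1",(257.6,233.4),(278,227.5)),("rib4",(297.9,231.6),(293.2,228.4)),("pad",(278,232.4),(285.7,228.1)),("bolt00",(256,136),(264,243)),("bolt01",(238,292),(275,334)),("bolt11",(395,314),(383,313)),("pointer",(302.7,272.4),(309,287.9))]:
    x,e=tri((w,a),(s,b)); print(n,x.round(1),round(e,1))
c=np.array([549.6,-94.5]);y=-.173;Rm=np.array([[np.cos(y),-np.sin(y)],[np.sin(y),np.cos(y)]])
for n,u in [("pad",(-72,55)),("marker0",(-35,-95))]: print(n,(c+Rm@np.array(u)).round(1))
# marker top edge in wrist / side: top z=93
print(plane(w,(305.5,303),93),plane(s,(318.5,300),93))
E
```

```text
rib1 [476.  -24.4 162.2] 0.4
rib4 [508.6 -29.3 148.2] 0.5
pad [492.1 -27.  154.9] 0.6
bolt00 [450.1  41.5  16.4] 1.3
bolt01 [ 406.7 -189.8   14.6] 0.0
bolt11 [ 648.3 -230.9   13.7] 0.6
pointer [ 507.4 -131.6   52.8] 0.4
pad [488.1 -27.9]
marker0 [ 498.8 -182.1]
[ 511.80007746 -147.64515818   93.        ] [ 509.73701918 -182.99564635   93.        ]
```

```bash
python3 -m crank '[[[-0.55,-0.7,0.8,0,0,0,0],[-0.55,-0.7,0.8,0,0,0,0],[0,0,0,0,0,-1,0],[0,0,0,0,0,-1,0],[0,0,0,0,0,-1,0],[0,0,0,0,0,-1,0],[0,0,0,0,0,-1,0],[0,0,0,0,0,-1,0]]]' 20
python3 -m crank '[[[0,0,0,0,0,-1,0],[0,0,0,0,0,-1,0],[0,0,0,0,0,-1,0],[0,0,0,0,0,-1,0],[0,0,0,0,0,0,0],[0,0,0,0,0,0,0],[0,0,0,0,0,0,0],[0,0,0,0,0,0,0]]]'
python3 - <<'E'
from h import *
im,c=snap("wrist","pics/w2.png"); s,sc=snap("side","pics/s2.png")
print(blobs(im,"red"),blobs(im,"yellow"));print(blobs(s,"red"),blobs(s,"yellow")); x=R.from_matrix(pose()[:3,:3]).as_matrix(); print(x.round(3),sense()["force"])
cv2.imwrite("pics/c2.png",np.vstack([im[:,:],cv2.resize(s[190:340,220:460],(640,400))])[:,:] if 0 else np.hstack([cv2.resize(im,(480,300)),cv2.resize(s[170:340,220:400],(318,300))]))
E
```

```text
time_s: 1.05
eef_pos: [490.0, -27.5, 209.9]
ee_rot: [-0.0, 0.356, 0.935, -0.0]
force: [-0.3, 0.7, 0.1]
grip_width: -0.001
grip_force: 0.0
time_s: 1.85
eef_pos: [490.0, -27.5, 210.0]
ee_rot: [0.0, 0.088, 0.996, 0.0]
force: [0.2, -0.3, -0.6]
grip_width: 0.005
grip_force: 0.0
[([313.7, 206.5], [271, 204, 86, 6, 511]), ([223.0, 216.0], [209, 214, 29, 5, 145]), ([313.1, 219.1], [273, 217, 82, 6, 430]), ([313.3, 230.8], [275, 229, 78, 5, 340]), ([285.3, 241.7], [276, 240, 26, 5, 85]), ([343.4, 241.6], [329, 240, 23, 5, 73])] [([181.1, 222.3], [167, 213, 24, 26, 264]), ([158.5, 242.6], [152, 233, 15, 20, 231])]
[([277.9, 227.2], [276, 218, 5, 21, 44]), ([293.3, 229.2], [291, 220, 6, 20, 33]), ([283.2, 229.5], [281, 222, 5, 18, 36]), ([288.6, 230.7], [287, 222, 5, 18, 28]), ([309.0, 288.2], [308, 282, 3, 14, 21])] [([318.6, 306.3], [312, 298, 14, 17, 179])]
[[-0.985  0.175 -0.   ]
 [ 0.175  0.985  0.   ]
 [ 0.     0.    -1.   ]] [ 0.66923405 -0.35535452 -0.15686831]
```

View pics/c2.png

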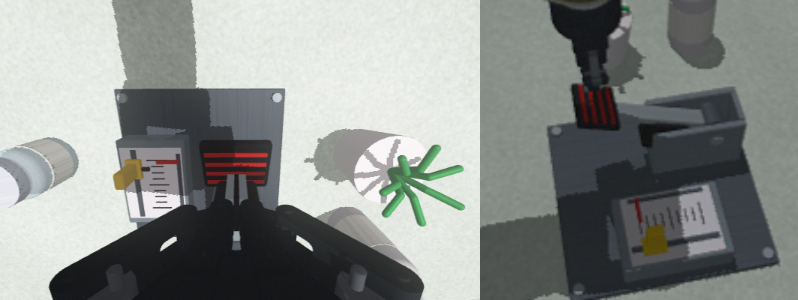

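```bash
cat > ok.py <<'E'
import sys
from h import *
s=sense(); f=s["force"]; print("CHK",s["time_s"],np.round(s["eef_pos"],1),np.round(f,1),flush=True)
sys.exit(0 if f[2]<float(sys.argv[1]) else 1)
E
python3 -m crank '[[[0,0,0.2,0,0,0,0],[0,0,0.2,0,0,0,0],[0,0,0.2,0,0,0,0],[0,0,0.2,0,0,0,0],[0,0,0.2,0,0,0,0],[0,0,0.1,0,0,0,0],[0,0,0.05,0,0,0,0],[0,0,0.05,0,0,0,0]]]' >/dev/null && python3 ok.py 2 &&
python3 -m crank '[[[0,0,0.03,0,0,0,0],[0,0,0.03,0,0,0,0],[0,0,0.03,0,0,0,0],[0,0,0.03,0,0,0,0],[0,0,0.03,0,0,0,0],[0,0,0.03,0,0,0,0],[0,0,0.03,0,0,0,0],[0,0,0.03,0,0,0,0]]]' >/dev/null && python3 ok.py 2 &&
python3 -m crank '[[[0,0,0.03,0,0,0,0],[0,0,0.03,0,0,0,0],[0,0,0.03,0,0,0,0],[0,0,0.03,0,0,0,0],[0,0,0.03,0,0,0,0],[0,0,0.03,0,0,0,0],[0,0,0.03,0,0,0,0],[0,0,0.03,0,0,0,0]]]' >/dev/null && python3 ok.py 2 &&
python3 -m crank '[[[0,0,0.03,0,0,0,0],[0,0,0.03,0,0,0,0],[0,0,0.03,0,0,0,0],[0,0,0.03,0,0,0,0],[0,0,0.03,0,0,0,0],[0,0,0.03,0,0,0,0],[0,0,0.03,0,0,0,0],[0,0,0.03,0,0,0,0]]]' >/dev/null && python3 ok.py 2
```

```text
CHK 2.75 [490.1 -27.5 180. ] [-0.2 -0.5  0.4]
CHK 3.55 [490.1 -27.5 174.2] [-1.4  0.5  3.5]
```

```bash

python3 -m crank '[[[0.012,0,0.04,0,0,0,0],[0.012,0,0.04,0,0,0,0],[0.012,0,0.04,0,0,0,0],[0.012,0,0.04,0,0,0,0],[0.012,0,0.04,0,0,0,0],[0.012,0,0.04,0,0,0,0],[0.012,0,0.04,0,0,0,0],[0.012,0,0.04,0,0,0,0]]]' >/dev/null && python3 ok.py 6.5 &&
python3 -m crank '[[[0.012,0,0.04,0,0,0,0],[0.012,0,0.04,0,0,0,0],[0.012,0,0.04,0,0,0,0],[0.012,0,0.04,0,0,0,0],[0.012,0,0.04,0,0,0,0],[0.012,0,0.04,0,0,0,0],[0.012,0,0.04,0,0,0,0],[0.012,0,0.04,0,0,0,0]]]' >/dev/null && python3 ok.py 6.5 &&
python3 -m crank '[[[0.006,0,0.02,0,0,0,0],[0.006,0,0.02,0,0,0,0],[0.006,0,0.02,0,0,0,0],[0.006,0,0.02,0,0,0,0],[0.006,0,0.02,0,0,0,0],[0.006,0,0.02,0,0,0,0],[0.006,0,0.02,0,0,0,0],[0.006,0,0.02,0,0,0,0]]]' >/dev/null && python3 ok.py 6.5 &&
python3 -m crank '[[[0.006,0,0.02,0,0,0,0],[0.006,0,0.02,0,0,0,0],[0.006,0,0.02,0,0,0,0],[0.006,0,0.02,0,0,0,0],[0.006,0,0.02,0,0,0,0],[0.006,0,0.02,0,0,0,0],[0.006,0,0.02,0,0,0,0],[0.006,0,0.02,0,0,0,0]]]' >/dev/null && python3 ok.py 6.5
```

```text
CHK 4.35 [487.6 -27.1 165.9] [-0.4  0.5  1.5]
CHK 5.15 [485.2 -26.7 157.9] [-0.1  1.   3.5]
CHK 5.95 [484.1 -26.5 154. ] [-1.4  0.2  2.3]
CHK 6.75 [482.9 -26.3 150. ] [-1.5 -0.   3. ]
```

```bash

python3 -m crank '[[[0.005,0,0.02,0,0,0,0],[0.005,0,0.02,0,0,0,0],[0.005,0,0.02,0,0,0,0],[0.005,0,0.02,0,0,0,0],[0.005,0,0.02,0,0,0,0],[0.005,0,0.02,0,0,0,0],[0.005,0,0.02,0,0,0,0],[0.005,0,0.02,0,0,0,0]]]' >/dev/null && python3 ok.py 6.5 &&
python3 -m crank '[[[0.005,0,0.02,0,0,0,0],[0.005,0,0.02,0,0,0,0],[0.005,0,0.02,0,0,0,0],[0.005,0,0.02,0,0,0,0],[0.005,0,0.02,0,0,0,0],[0.005,0,0.02,0,0,0,0],[0.005,0,0.02,0,0,0,0],[0.005,0,0.02,0,0,0,0]]]' >/dev/null && python3 ok.py 6.5 &&
python3 -m crank '[[[0.005,0,0.02,0,0,0,0],[0.005,0,0.02,0,0,0,0],[0.005,0,0.02,0,0,0,0],[0.005,0,0.02,0,0,0,0],[0.005,0,0.02,0,0,0,0],[0.005,0,0.02,0,0,0,0],[0.005,0,0.02,0,0,0,0],[0.005,0,0.02,0,0,0,0]]]' >/dev/null && python3 ok.py 6.5 &&
python3 -m crank '[[[0.004,0,0.02,0,0,0,0],[0.004,0,0.02,0,0,0,0],[0.004,0,0.02,0,0,0,0],[0.004,0,0.02,0,0,0,0],[0.004,0,0.02,0,0,0,0],[0.004,0,0.02,0,0,0,0],[0.004,0,0.02,0,0,0,0],[0.004,0,0.02,0,0,0,0]]]' >/dev/null && python3 ok.py 6.5 &&
python3 -m crank '[[[0.003,0,0.02,0,0,0,0],[0.003,0,0.02,0,0,0,0],[0.003,0,0.02,0,0,0,0],[0.003,0,0.02,0,0,0,0],[0.003,0,0.02,0,0,0,0],[0.003,0,0.02,0,0,0,0],[0.003,0,0.02,0,0,0,0],[0.003,0,0.02,0,0,0,0]]]' >/dev/null && python3 ok.py 6.5 &&
python3 -m crank '[[[0.003,0,0.02,0,0,0,0],[0.003,0,0.02,0,0,0,0],[0.003,0,0.02,0,0,0,0],[0.003,0,0.02,0,0,0,0],[0.003,0,0.02,0,0,0,0],[0.003,0,0.02,0,0,0,0],[0.003,0,0.02,0,0,0,0],[0.003,0,0.02,0,0,0,0]]]' >/dev/null && python3 ok.py 6.5
```

```text
CHK 7.55 [481.9 -26.1 146. ] [-0.9  0.7  3.1]
CHK 8.35 [480.9 -25.9 141.9] [-1.6  1.1  2.3]
CHK 9.15 [479.9 -25.7 138. ] [-1.8  0.3  2.9]
CHK 9.95 [479.2 -25.6 133.9] [-1.   0.5  2. ]
CHK 10.75 [478.5 -25.5 129.9] [-2.   0.6  1.9]
CHK 11.55 [478.  -25.4 126. ] [-1.6  0.9  3.7]
```

```bash

python3 -m crank '[[[0.003,0,0.02,0,0,0,0],[0.003,0,0.02,0,0,0,0],[0.003,0,0.02,0,0,0,0],[0.003,0,0.02,0,0,0,0],[0.003,0,0.02,0,0,0,0],[0.003,0,0.02,0,0,0,0],[0.003,0,0.02,0,0,0,0],[0.003,0,0.02,0,0,0,0]]]' >/dev/null && python3 ok.py 5.5 &&
python3 -m crank '[[[0.003,0,0.02,0,0,0,0],[0.003,0,0.02,0,0,0,0],[0.003,0,0.02,0,0,0,0],[0.003,0,0.02,0,0,0,0],[0.003,0,0.02,0,0,0,0],[0.003,0,0.02,0,0,0,0],[0.003,0,0.02,0,0,0,0],[0.003,0,0.02,0,0,0,0]]]' >/dev/null && python3 ok.py 5.5 &&
python3 -m crank '[[[0.002,0,0.02,0,0,0,0],[0.002,0,0.02,0,0,0,0],[0.002,0,0.02,0,0,0,0],[0.002,0,0.02,0,0,0,0],[0.002,0,0.02,0,0,0,0],[0.002,0,0.02,0,0,0,0],[0.002,0,0.02,0,0,0,0],[0.002,0,0.02,0,0,0,0]]]' >/dev/null && python3 ok.py 5.5 &&
python3 -m crank '[[[0.002,0,0.02,0,0,0,0],[0.002,0,0.02,0,0,0,0],[0.002,0,0.02,0,0,0,0],[0.002,0,0.02,0,0,0,0],[0.002,0,0.02,0,0,0,0],[0.002,0,0.02,0,0,0,0],[0.002,0,0.02,0,0,0,0],[0.002,0,0.02,0,0,0,0]]]' >/dev/null && python3 ok.py 5.5 &&
python3 -m crank '[[[0.001,0,0.02,0,0,0,0],[0.001,0,0.02,0,0,0,0],[0.001,0,0.02,0,0,0,0],[0.001,0,0.02,0,0,0,0],[0.001,0,0.02,0,0,0,0],[0.001,0,0.02,0,0,0,0],[0.001,0,0.02,0,0,0,0],[0.001,0,0.02,0,0,0,0]]]' >/dev/null && python3 ok.py 5.5 &&
python3 -m crank '[[[0.001,0,0.02,0,0,0,0],[0.001,0,0.02,0,0,0,0],[0.001,0,0.02,0,0,0,0],[0.001,0,0.02,0,0,0,0],[0.001,0,0.02,0,0,0,0],[0.001,0,0.02,0,0,0,0],[0.001,0,0.02,0,0,0,0],[0.001,0,0.02,0,0,0,0]]]' >/dev/null && python3 ok.py 5.5
```

```text
CHK 12.35 [477.4 -25.3 121.9] [-2.3  0.2  2.9]
CHK 13.15 [476.8 -25.2 117.9] [-2.1  0.   3.1]
CHK 13.95 [476.4 -25.1 113.9] [-2.3  0.8  1.8]
CHK 14.75 [476. -25. 110.] [-1.4  0.8  2.3]
CHK 15.55 [475.8 -25.  106. ] [-1.3 -0.1  3. ]
CHK 16.35 [475.6 -25.  102. ] [-3.7  0.1  2. ]
```

```bash

python3 -m crank '[[[0.001,0,0.02,0,0,0,0],[0.001,0,0.02,0,0,0,0],[0.001,0,0.02,0,0,0,0],[0.001,0,0.02,0,0,0,0],[0.001,0,0.02,0,0,0,0],[0.001,0,0.02,0,0,0,0],[0.001,0,0.02,0,0,0,0],[0.001,0,0.02,0,0,0,0]]]' >/dev/null && python3 ok.py 5.5 &&
python3 -m crank '[[[0,0,0.02,0,0,0,0],[0,0,0.02,0,0,0,0],[0,0,0.02,0,0,0,0],[0,0,0.02,0,0,0,0],[0,0,0.02,0,0,0,0],[0,0,0.02,0,0,0,0],[0,0,0.02,0,0,0,0],[0,0,0.02,0,0,0,0]]]' >/dev/null && python3 ok.py 5.5 &&
python3 -m crank '[[[0,0,0.02,0,0,0,0],[0,0,0.02,0,0,0,0],[0,0,0.02,0,0,0,0],[0,0,0.02,0,0,0,0],[0,0,0.02,0,0,0,0],[0,0,0.02,0,0,0,0],[0,0,0.02,0,0,0,0],[0,0,0.02,0,0,0,0]]]' >/dev/null && python3 ok.py 5.5 &&
python3 -m crank '[[[0,0,0.02,0,0,0,0],[0,0,0.02,0,0,0,0],[0,0,0.02,0,0,0,0],[0,0,0.02,0,0,0,0],[0,0,0.02,0,0,0,0],[0,0,0.02,0,0,0,0],[0,0,0.02,0,0,0,0],[0,0,0.02,0,0,0,0]]]' >/dev/null && python3 ok.py 5.5 &&
python3 -m crank '[[[0,0,0.02,0,0,0,0],[0,0,0.02,0,0,0,0],[0,0,0.02,0,0,0,0],[0,0,0.02,0,0,0,0],[0,0,0.02,0,0,0,0],[0,0,0.02,0,0,0,0],[0,0,0.02,0,0,0,0],[0,0,0.02,0,0,0,0]]]' >/dev/null && python3 ok.py 5.5
```

```text
CHK 17.15 [475.5 -25.   98. ] [-0.7  0.4  1.9]
CHK 17.95 [475.4 -24.9  94. ] [-2.1  0.9  2.7]
CHK 18.75 [475.4 -24.9  90. ] [-1.7  1.1  3.6]
CHK 19.55 [475.5 -25.   86. ] [-1.2  1.   2.8]
CHK 20.35 [475.7 -25.   82.5] [-2.6  1.2  9.6]
```

```bash

python3 -m crank '[[[0,0,0.02,0,0,0,0],[0,0,0.02,0,0,0,0],[0,0,0.02,0,0,0,0],[0,0,0,0,0,0,0],[0,0,0,0,0,0,0],[0,0,0,0,0,0,0],[0,0,0,0,0,0,0],[0,0,0,0,0,0,0]]]' >/dev/null; python3 ok.py 5.5; python3 -c "
from h import *
im,c=snap('side'); print(blobs(im,'red',3)); print(sense()['force'])"
```

```text
CHK 21.15 [475.8 -25.   81.2] [-3.2  1.3 11.5]
[([286.3, 244.5], [286, 242, 2, 6, 6]), ([272.0, 252.8], [270, 244, 5, 20, 40]), ([288.3, 256.6], [288, 253, 2, 7, 10]), ([283.4, 258.5], [283, 255, 2, 7, 11]), ([278.4, 259.5], [278, 256, 2, 7, 11]), ([333.0, 284.7], [331, 279, 5, 12, 24])]
[-2.9822613   1.88194631 11.60302584]
```

```bash

python3 -m crank '[[[0,0,0.02,0,0,0,0],[0,0,0.02,0,0,0,0],[0,0,0,0,0,0,0],[0,0,0,0,0,0,0],[0,0,0,0,0,0,0],[0,0,0,0,0,0,0],[0,0,0,0,0,0,0],[0,0,0,0,0,0,0]]]' >/dev/null; python3 ok.py 5.5
```

```text
CHK 22.0 [475.9 -25.   80.4] [-3.4  0.8 13.4]
```

```bash

python3 -m crank '[[[0,0,-0.03,0,0,0,0],[0,0,-0.03,0,0,0,0],[0,0,-0.05,0,0,0,0],[0,0,-0.07,0,0,0,0],[0,0,-0.1,0,0,0,0],[0,0,-0.2,0,0,0,0],[0,0,-0.3,0,0,0,0],[0,0,-0.5,0,0,0,0]]]' >/dev/null; python3 ok.py 5.5
python3 -m crank '[[[0,0,-0.6,0,0,0,0],[0,0,-0.6,0,0,0,0],[0,0,-0.6,0,0,0,0],[0,0,-0.6,0,0,0,0],[0,0,-0.6,0,0,0,0],[0,0,-0.6,0,0,0,0],[0,-0.6,-0.2,0,0,0,0],[0,-0.6,0,0,0,0,0]]]' >/dev/null; python3 ok.py 5.5
python3 - <<'E'
from h import *
im,c=snap("wrist","pics/w3.png"); s,sc=snap("side","pics/s3.png")
for k in ["red","yellow"]: print(k,blobs(im,k,4),"\n   side",blobs(s,k,4))
cv2.imwrite("pics/c3.png",np.hstack([cv2.resize(im[140:300,60:380],(480,240)),cv2.resize(s[210:350,230:400],(300,240))]))
E
```

```text
CHK 22.8 [475.1 -24.9 111.8] [-0.5 -0.4  0.9]
CHK 23.6 [470.4 -54.8 207.9] [ 0.5 -0.1 -0.5]
red [([342.4, 168.4], [315, 166, 57, 5, 233]), ([342.9, 180.5], [315, 179, 57, 4, 227]), ([342.7, 192.4], [315, 190, 57, 5, 230]), ([342.6, 203.6], [315, 202, 57, 5, 233]), ([253.3, 270.9], [239, 269, 28, 5, 119])] 
   side [([282.0, 251.2], [280, 241, 5, 21, 53]), ([286.9, 249.3], [284, 240, 6, 20, 50]), ([272.0, 253.4], [270, 243, 5, 21, 53]), ([277.0, 251.9], [275, 242, 5, 21, 52]), ([332.6, 284.5], [331, 278, 5, 14, 22])]
yellow [([199.7, 243.6], [184, 225, 32, 41, 722])] 
   side [([318.6, 306.2], [312, 298, 14, 17, 181])]
```

View pics/c3.png

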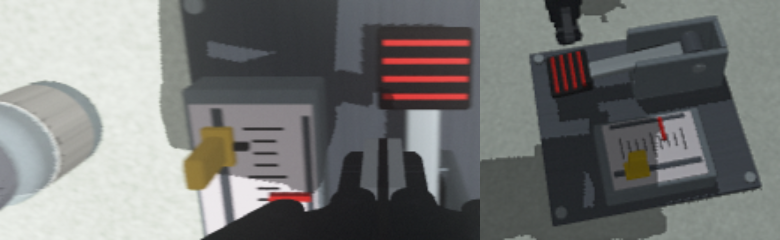

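The pedal stays down, with its pad near the plate at side (278,251). The pointer has moved to wrist (253,271), side (333,284). The marker's black tip is at about wrist (220,237), and the fin's top is at the left of its blob.

```bash
cat > gap.py <<'E'
from h import *
w=(camera_model("wrist"),pose()@np.array(camera_model("wrist")["T_tool_cam"])); s=(camera_model("side"),np.array(camera_model("side")["world_from_camera"]))
ux=np.array([np.cos(-.174),np.sin(-.174),0]);uy=np.array([-ux[1],ux[0],0])
E
python3 - <<'E'
from gap import *
im=cv2.imread("pics/w3.png"); sd=cv2.imread("pics/s3.png")
g=cv2.cvtColor(im,6); k=(g[228:250,208:236]<60).astype(np.uint8)
n,l,st,c=cv2.connectedComponentsWithStats(k); print([(c[i]+[208,228],st[i]) for i in range(1,n)])
P,e=tri((w,(253.3,270.9)),(s,(332.6,284.5))); print("pointer",P.round(1),e, plane(w,(253.3,270.9),52).round(1))
for z in (48,52): 
  t=plane(w,(221,237.5),z); p=plane(w,(253.3,270.9),52); print("tip",t.round(1),"gap x",((p-t)@ux).round(1))
# initial fin: corners of yellow for both
cv2.imwrite("pics/c4.png",np.hstack([cv2.resize(im[215:275,175:265],(450,300),interpolation=0),cv2.resize(sd[275:325,300:350],(300,300),interpolation=0)]))
E
```

```text
[(array([220., 237.]), array([ 8,  7,  9,  5, 45], dtype=int32)), (array([232., 234.]), array([21,  6,  7,  1,  7], dtype=int32)), (array([232.5, 242. ]), array([22, 14,  6,  1,  6], dtype=int32))]
pointer [ 559.1 -143.3   51.5] 1.9293429559420416 [ 556.7 -143.6   52. ]
tip [ 511.3 -170.3   48. ] gap x 40.1
tip [ 509.6 -168.5   52. ] gap x 42.1
```

View pics/c4.png

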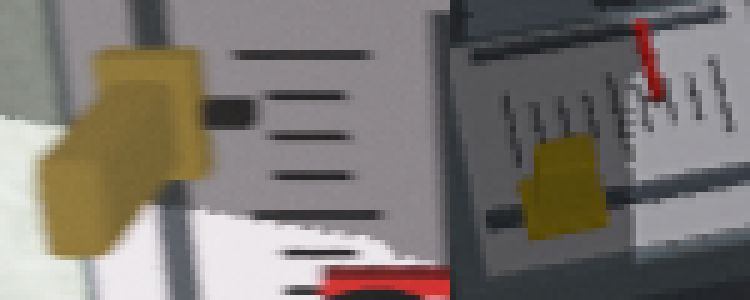

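```bash
python3 - <<'E'
from gap import *
f,e=tri((w,(190,256)),(s,(319.5,300.5))); print("fin top",f.round(1),e, plane(w,(190,256),93).round(1),plane(s,(319.5,300.5),93).round(1))
t=plane(w,(220,237),50)-22*uy; print("origin from tip",t.round(1))
T=pose()
for q in (f,t): d=T[:3,:3].T@(q-T[:3,3]); print("tool shift",d.round(1))
E
```

```text
fin top [ 509.3 -185.1   91.8] 2.243867391501265 [ 506.4 -184.7   93. ] [ 511.3 -184.8   93. ]
origin from tip [ 505.9 -192.    50. ]
tool shift [ -61.2 -120.7  115.4]
tool shift [ -59.  -128.1  157.2]
```

```bash
python3 -m crank '[[[-0.3,-0.615,0.3,0,0,0,45],[-0.3,-0.615,0.3,0,0,0,45],[-0.3,-0.615,0.3,0,0,0,45],[-0.3,-0.615,0.3,0,0,0,45],[-0.3,-0.615,0.3,0,0,0,45],[-0.3,-0.615,0.3,0,0,0,45],[-0.3,-0.615,0.3,0,0,0,45],[-0.3,-0.615,0.3,0,0,0,45]]]' 20
python3 - <<'E'
from gap import *
s_=sense(); im,c=snap("wrist","pics/w5.png"); w=c
j=plane(s,(336,377),100); print("jar",j.round(1)); T=pose(); print("jar in tool",(T[:3,:3].T@(j-T[:3,3])).round(1))
for k in ["red","yellow"]: print(k,blobs(im,k,4))
E
```

```text
time_s: 24.5
eef_pos: [508.3, -187.5, 145.8]
ee_rot: [-0.0, 0.087, 0.996, 0.0]
force: [-0.1, -0.2, 0.5]
grip_width: 0.524
grip_force: 0.0
jar [ 483.1 -338.4  100. ]
jar in tool [  -1.3 -151.1   44.7]
red [([525.2, 103.8], [487, 100, 80, 8, 522]), ([524.4, 121.0], [486, 118, 79, 7, 529]), ([522.1, 138.0], [484, 135, 78, 7, 525]), ([521.2, 154.5], [482, 152, 78, 6, 458]), ([389.1, 251.6], [387, 250, 5, 5, 15])]
yellow [([320.4, 195.3], [307, 189, 24, 20, 188])]
```

View pics/w5.png

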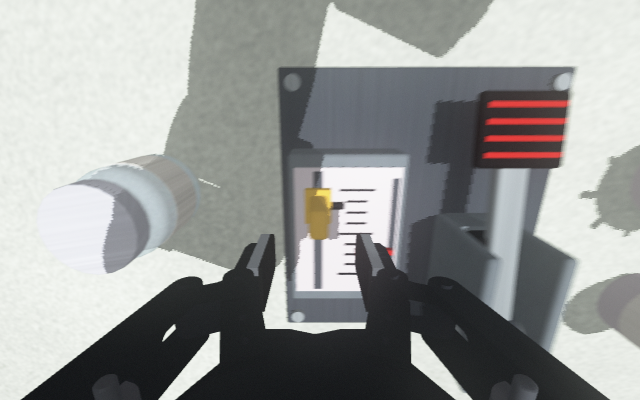

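The fingers straddle the marker: fin at about (319,215), finger gap centred at col 316. The black tip is at (337,206) and the pointer is partly hidden at (390,252). The jar is clear, 150 mm away.

```bash
python3 - <<'E'
from gap import *
im=cv2.imread("pics/w5.png"); T=pose(); h=cv2.cvtColor(im,cv2.COLOR_BGR2HSV)
m=((h[...,0]>15)&(h[...,0]<34)&(h[...,1]>90)).astype(np.uint8); n,l,st,c=cv2.connectedComponentsWithStats(m); print([x for x in st[1:].tolist() if x[4]>50])
g=cv2.cvtColor(im,6)[200:213,331:345]; k=g<70; ys,xs=np.nonzero(k); tp=(xs.mean()+331,ys.mean()+200); print(tp)
loc=lambda p,z:(T[:3,:3].T@(plane(w,p,z)-T[:3,3])).round(1)
print("tip",loc(tp,50),"ptr",loc((389.1,252),52)); 
for r in (186,238): print(r,"z53",loc((319,r),53),"z93",loc((319,r),93))
E
```

```text
[[306, 188, 27, 52, 1132]]
(np.float64(336.5882352941176), np.float64(205.7058823529412))
tip [-0.4 17.1 94.7] ptr [-42.3  63.5  92.6]
186 z53 [17.4  2.4 91.7] z93 [28.3  1.8 51.7]
238 z53 [-28.4   2.6  91.6] z93 [-9.   1.9 51.7]
```

```bash
python3 -m crank '[[[0,0.01,0.32,0,0,0,45],[0,0.01,0.32,0,0,0,45],[0,0.01,0.32,0,0,0,45],[0,0.01,0.32,0,0,0,45],[0,0.01,0.32,0,0,0,45],[0,0.01,0.32,0,0,0,45],[0,0.01,0.32,0,0,0,45],[0,0.01,0.31,0,0,0,45]]]' 20 && python3 ok.py 4 && python3 -m crank '[[[0,0,0,0,0,0,0],[0,0,0,0,0,0,0],[0,0,0,0,0,0,0],[0,0,0,0,0,0,0],[0,0,0,0,0,0,0],[0,0,0,0,0,0,0],[0,0,0,0,0,0,0],[0,0,0,0,0,0,0]]]' 20
```

```text
time_s: 25.35
eef_pos: [508.3, -184.0, 82.1]
ee_rot: [-0.0, 0.087, 0.996, 0.0]
force: [0.3, -0.0, 0.5]
grip_width: 0.532
grip_force: 0.0
CHK 25.35 [ 508.3 -184.    82.1] [ 0.3 -0.   0.5]
time_s: 26.15
eef_pos: [508.4, -183.8, 82.9]
ee_rot: [0.0, 0.087, 0.996, 0.0]
force: [1.0, 5.8, 2.0]
grip_width: 0.16
grip_force: 25.1
```

```bash
python3 -m crank '[[[-0.1,0.02,0,0,0,0,0],[-0.2,0,0,0,0,0,0],[-0.3,0,0,0,0,0,0],[-0.3,0,0,0,0,0,0],[-0.3,0,0,0,0,0,0],[-0.3,0,0,0,0,0,0],[-0.12,0,0,0,0,0,0],[0,0,0,0,0,0,0]]]'
python3 - <<'E'
from gap import *
im,_=snap("wrist","pics/w6.png"); sd,_=snap("side","pics/s6.png"); sc,_=snap("scene")
print(blobs(sd,"red",4)[-1],blobs(sd,"yellow"),blobs(sc,"red",3),blobs(sc,"yellow",4))
cv2.imwrite("pics/c6.png",np.hstack([cv2.resize(im[130:330,240:440],(400,400),interpolation=2),cv2.resize(sd[265:325,300:360],(400,400),interpolation=2)]))
E
```

```text
time_s: 26.95
eef_pos: [549.3, -190.9, 82.9]
ee_rot: [0.001, 0.087, 0.996, -0.0]
force: [1.9, 1.7, 3.7]
grip_width: 0.16
grip_force: 25.4
([283.4, 260.2], [283, 259, 2, 3, 5]) [([331.6, 306.6], [330, 302, 5, 10, 16])] [([297.6, 168.1], [296, 166, 4, 6, 9]), ([341.6, 175.8], [338, 171, 8, 11, 14]), ([344.8, 174.7], [341, 170, 9, 11, 16]), ([348.8, 174.8], [345, 170, 9, 11, 12]), ([338.9, 177.4], [336, 173, 7, 10, 14])] []
```

View pics/c6.png

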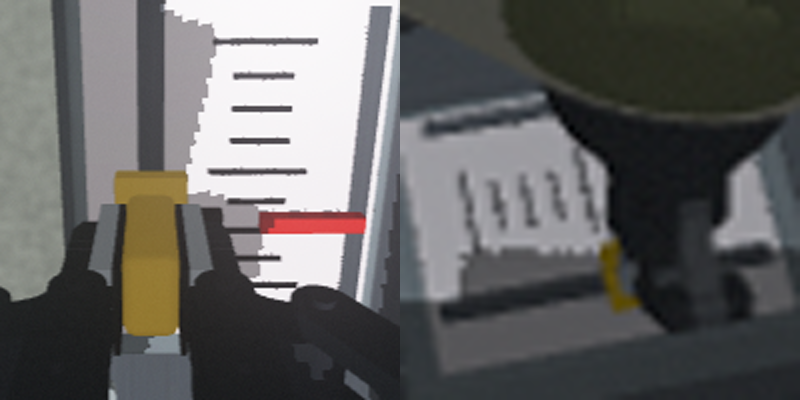

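```bash
python3 -m crank '[[[0,0,0,0,0,0,40],[0,0,0,0,0,0,40],[0,0,0,0,0,0,40],[0,0,0,0,0,0,40],[0,0,-0.4,0,0,0,40],[0,0,-0.7,0,0,0,40],[0,0,-0.7,0,0,0,40],[0,0,-0.7,0,0,0,40]]]'
python3 -m crank '[[[0.6,0,-0.4,0,0,0,40],[0.6,0,-0.4,0,0,0,40],[0.6,0,-0.2,0,0,0,40],[0.6,0,0,0,0,0,40],[0.6,0,0,0,0,0,40],[0.5,0,0,0,0,0,40],[0,0,0,0,0,0,40],[0,0,0,0,0,0,40]]]'
python3 - <<'E'
from gap import *
im,w=snap("wrist","pics/w7.png"); sd,_=snap("side","pics/s7.png")
print(blobs(im,"red",20),blobs(im,"yellow")); print(blobs(sd,"red",4),blobs(sd,"yellow"))
b=blobs(im,"yellow")[0][0]; x,y=int(b[0]),int(b[1]); print(x,y)
a=im[max(y-40,0):y+40,max(x-20,0):x+80]; cv2.imwrite("pics/c7.png",np.hstack([cv2.resize(a,(500,400),interpolation=2),cv2.resize(sd[265:325,310:355],(300,400),interpolation=2)]))
E
```

```text
time_s: 27.9
eef_pos: [548.3, -190.6, 146.7]
ee_rot: [0.0, 0.087, 0.996, -0.0]
force: [-0.1, 0.9, 0.8]
grip_width: 0.466
grip_force: 0.0
time_s: 28.7
eef_pos: [462.5, -175.6, 170.9]
ee_rot: [0.001, 0.087, 0.996, -0.0]
force: [0.0, 0.2, -0.2]
grip_width: 0.471
grip_force: 0.0
[([492.3, 162.0], [459, 160, 68, 5, 334]), ([490.9, 176.0], [458, 174, 67, 5, 334]), ([489.5, 190.0], [457, 188, 67, 5, 330]), ([486.4, 203.8], [456, 202, 66, 5, 291]), ([351.0, 281.5], [349, 280, 5, 4, 20])] [([315.6, 290.9], [305, 266, 22, 51, 788])]
[([332.6, 284.5], [331, 278, 5, 14, 22])] [([336.9, 302.7], [330, 294, 14, 18, 179])]
315 290
```

View pics/c7.png

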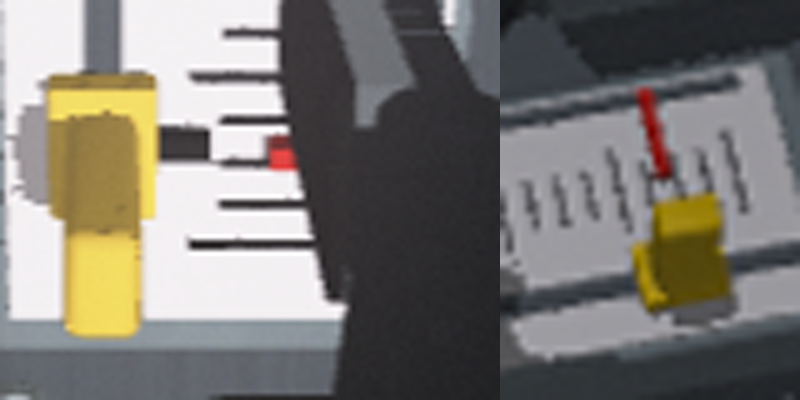

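The tip (crop rows 127–160) sits a little short of the pointer (rows 137–170), but that view is oblique. I'll take a vertical view from directly above to remove the parallax.

```bash
python3 -m crank '[[[-0.8,0,0,0,0,0,40],[-0.8,0,0,0,0,0,40],[-0.9,0,0,0,0,0,40],[-0.9,0,0,0,0,0,40],[-0.9,0,0,0,0,0,40],[-0.9,0,0,0,0,0,40],[-0.8,0,0,0,0,0,40],[-0.4,0,0,0,0,0,40]]]'
python3 -m crank '[[[0,0,0,0,0,0,40],[0,0,0,0,0,0,40],[0,0,0,0,0,0,40],[0,0,0,0,0,0,40],[0,0,0,0,0,0,40],[0,0,0,0,0,0,40],[0,0,0,0,0,0,40],[0,0,0,0,0,0,40]]]' > /dev/null
python3 - <<'E'
from gap import *
im,w=snap("wrist","pics/w8.png")
r=[b for b in blobs(im,"red",20)]; yb=blobs(im,"yellow"); print(r,yb)
x,y=int(yb[0][0][0]),int(yb[0][0][1]); y0=max(y-40,0);x0=x-20
g=cv2.cvtColor(im,6); k=(g<70).astype(np.uint8)[y0:y+40,x0:x+60]; n,l,st,c=cv2.connectedComponentsWithStats(k); print([((c[i]+[x0,y0]).round(1).tolist(),st[i].tolist()) for i in range(1,n) if 15<st[i][4]<400],x0,y0)
cv2.imwrite("pics/c8.png",cv2.resize(im[y0:y+40,x0:x+80],(700,560),interpolation=2))
E
```

```text
time_s: 29.6
eef_pos: [621.2, -203.3, 169.6]
ee_rot: [-0.0, 0.087, 0.996, 0.0]
force: [-0.6, -0.2, -0.2]
grip_width: 0.469
grip_force: 0.0
[] []Traceback (most recent call last):
  File "<stdin>", line 4, in <module>
IndexError: list index out of range
```

```bash
python3 - <<'E'
from gap import *
im=cv2.imread("pics/w8.png"); m,T=w
def proj(X):
    c=T[:3,:3].T@(np.array(X)-T[:3,3]); return m["cx"]+m["fx"]*c[0]/-c[2], m["cy"]-m["fy"]*c[1]/-c[2]
o=np.array([549,-191,0]); 
for z in (53,93): print(z,proj(o+[0,0,z]))
print("tip",proj(o+18*uy+[0,0,50]),"ptr",proj(o+47*uy+[0,0,52]))
h=cv2.cvtColor(im,cv2.COLOR_BGR2HSV); H,S,V=cv2.split(h)
for nm,k in [("y",(H>15)&(H<36)&(S>90)),("r",((H<8)|(H>172))&(S>110)),("dark",V<45)]:
    n,l,st,c=cv2.connectedComponentsWithStats(k.astype(np.uint8)); print(nm,[(c[i].round(1).tolist(),st[i].tolist()) for i in range(1,n) if st[i][4]>8 and st[i][1]<200][:12])
print(V[90:130:4,300:390:5])
E
```

```text
53 (np.float64(315.6435448800081), np.float64(114.98714843872982))
93 (np.float64(315.77221464047403), np.float64(116.0913370480327))
tip (np.float64(336.98272827705097), np.float64(114.89031310982976)) ptr (np.float64(371.84425307729686), np.float64(114.8890784199367))
y [([314.9, 114.9], [302, 97, 27, 37, 945])]
r [([374.9, 118.2], [356, 115, 38, 7, 226])]
dark [([514.5, 4.1], [477, 0, 86, 9, 647])]
[[166 168 169 136 240 251 251 251 251 251 252 252 252 252 252 252 252 252]
 [165 167 132 137 239 250 251 251 251 251 252 252 252 252 252 252 252 252]
 [164 167 167 249 250 250 251 251 114 117 117 117 119 120 118 252 252 252]
 [166 166 159 162 164 249 251 251 251 251 251 251 252 252 252 252 252 251]
 [163 149 165 167 251 242 251 251 251 251 251 251 251 251 251 251 251 251]
 [164 152 164 168 250 236 250 251 251 151 153 153 146 244 252 251 251 251]
 [163 148 164 167 250 240 101 105 108 251 251 251 242 251 251 251 251 251]
 [163 149 161 167 165 235 101 103 107 251 251 183 239 239 240 240 238 238]
 [161 152 163 163 166 234 250 250 250 175 195 173 196 175 251 223 250 250]
 [163 152 161 162 163 237 250 250 250 250 250 250 250 251 250 250 250 250]]
```

```bash
python3 - <<'E'
from gap import *
im=cv2.imread("pics/w8.png"); V=im.max(2).astype(float)
col=V[104:132,331:340].mean(1); wt=np.clip(250-col,0,150); r=np.arange(104,132); tr=(wt*r).sum()/wt.sum(); print(col.astype(int)); print("tip row",tr)
sat=(im[...,2].astype(float)-im[...,1])[108:128,362:392].mean(1); wr=np.clip(sat,0,None); pr=(wr*np.arange(108,128)).sum()/wr.sum(); print(sat.astype(int),"ptr",pr)
for z in (46,48,50,52): print(z,((plane(w,(377,pr),52)-plane(w,(335,tr),z))@ux).round(2))
yl=((lambda h:(h[...,0]>15)&(h[...,0]<36)&(h[...,1]>90))(cv2.cvtColor(im,40))); print([ (np.nonzero(yl[:,c])[0].min(),np.nonzero(yl[:,c])[0].max()) for c in range(304,328,2) if yl[:,c].any()])
E
```

```text
[251 250 250 250 250 250 250 250 220 106 104 104 103 103 103 204 250 250
 250 249 250 249 249 249 249 249 249 249]
tip row 115.60691346490715
[  0   0   1   1   0   0   0  85 130 130 130 130 130 105   2   1   1   1
   0   0] ptr 118.07632936430981
46 1.92
48 1.96
50 2.0
52 2.04
[(np.int64(97), np.int64(133)), (np.int64(97), np.int64(133)), (np.int64(97), np.int64(133)), (np.int64(97), np.int64(133)), (np.int64(97), np.int64(133)), (np.int64(97), np.int64(133)), (np.int64(97), np.int64(133)), (np.int64(97), np.int64(133)), (np.int64(97), np.int64(133)), (np.int64(97), np.int64(133)), (np.int64(97), np.int64(133)), (np.int64(97), np.int64(133))]
```

The vertical view puts the tip 2.0 mm short of the pointer. My typed rows added up to 40.5 mm, not 42. I'll grip the marker again and slide it the last 2 mm.

```bash
python3 -m crank '[[[0.5,0,0,0,0,0,40],[0.5,0,0,0,0,0,40],[0.5,0,0,0,0,0,40],[0.5,0,0,0,0,0,40],[0.5,0,0.2,0,0,0,40],[0.42,0,0.3,0,0,0,40],[0,0,0.5,0,0,0,40],[0,0,0.5,0,0,0,40]]]' 20 >/dev/null && python3 ok.py 3 && python3 -m crank '[[[0,0,0.5,0,0,0,40],[0,0,0.5,0,0,0,40],[0,0,0.5,0,0,0,40],[0,0,0.3,0,0,0,40],[0,0,0.2,0,0,0,40],[0,0,0,0,0,0,0],[0,0,0,0,0,0,0],[0,0,0,0,0,0,0]]]' && python3 -m crank '[[[0,0,0,0,0,0,0],[0,0,0,0,0,0,0],[0,0,0,0,0,0,0],[-0.02,0,0,0,0,0,0],[-0.03,0,0,0,0,0,0],[-0.03,0,0,0,0,0,0],[0,0,0,0,0,0,0],[0,0,0,0,0,0,0]]]'
```

```text
CHK 31.25 [ 548.  -190.6  132. ] [ 0.6  0.2 -0.1]
time_s: 32.05
eef_pos: [548.0, -190.6, 83.1]
ee_rot: [0.0, 0.087, 0.996, -0.0]
force: [1.1, -0.0, -1.7]
grip_width: 0.16
grip_force: 25.2
time_s: 32.85
eef_pos: [549.9, -190.9, 83.1]
ee_rot: [0.0, 0.087, 0.996, -0.0]
force: [-2.4, 0.5, 5.1]
grip_width: 0.161
grip_force: 26.1
```

```bash
python3 -m crank '[[[0,0,0,0,0,0,40],[0,0,0,0,0,0,40],[0,0,0,0,0,0,40],[0,0,0,0,0,0,40],[0,0,-0.4,0,0,0,40],[0,0,-0.7,0,0,0,40],[0,0,-0.7,0,0,0,40],[0,0,-0.7,0,0,0,40]]]' >/dev/null
python3 -m crank '[[[-0.3,0,-0.4,0,0,0,40],[-0.5,0,-0.4,0,0,0,40],[-0.5,0,-0.2,0,0,0,40],[-0.5,0,0,0,0,0,40],[-0.5,0,0,0,0,0,40],[-0.5,0,0,0,0,0,40],[-0.1,0,0,0,0,0,40],[0,0,0,0,0,0,40]]]'
python3 -m crank '[[[0,0,0,0,0,0,40],[0,0,0,0,0,0,40],[0,0,0,0,0,0,40],[0,0,0,0,0,0,40],[0,0,0,0,0,0,40],[0,0,0,0,0,0,40],[0,0,0,0,0,0,40],[0,0,0,0,0,0,40]]]' > /dev/null
python3 - <<'E'
from gap import *
im,w=snap("wrist","pics/w9.png"); V=im.max(2).astype(float); sd,_=snap("side"); print("side red",blobs(sd,"red",4))
h=cv2.cvtColor(im,40);H,S=h[...,0],h[...,1]
for nm,k in [("y",(H>15)&(H<36)&(S>90)),("r",((H<8)|(H>172))&(S>110))]:
    n,l,st,c=cv2.connectedComponentsWithStats(k.astype(np.uint8)); L=[(c[i].round(1),st[i].tolist()) for i in range(1,n) if st[i][4]>50 and st[i][1]<200]; print(nm,L)
    if nm=="r": p=L[0]
col=V[100:135,331:340].mean(1); r=np.arange(100,135); wt=np.clip(250-col,0,150); wt[wt<20]=0; tr=(wt*r).sum()/wt.sum(); print(col.astype(int),tr)
print("gap",((plane(w,p[0],52)-plane(w,(335,tr),50))@ux).round(2))
E
```

```text
time_s: 34.45
eef_pos: [621.1, -203.4, 170.5]
ee_rot: [0.0, 0.087, 0.996, -0.0]
force: [-0.4, -0.3, 0.3]
grip_width: 0.472
grip_force: 0.0
side red [([281.9, 250.9], [280, 241, 5, 21, 51]), ([286.9, 249.4], [284, 240, 6, 21, 52]), ([271.9, 252.5], [270, 243, 5, 21, 44]), ([276.9, 252.0], [275, 242, 5, 21, 52]), ([332.6, 284.5], [331, 278, 5, 14, 22])]
y [(array([314.8, 115.8]), [302, 98, 27, 37, 949])]
r [(array([374.5, 116.4]), [356, 114, 38, 6, 218])]
[251 250 251 250 251 250 250 250 250 250 250 250 250 169 102 101 101 101
 101 122 239 249 249 249 249 249 249 249 249 249 249 249 249 249 249] 116.1495786516854
gap 0.2
```

The gap is now 0.2 mm, the pedal and pointer haven't moved, and the arm is clear of everything.

```bash
python3 -c "
from rig import *
print(finish_job())"
```

```text
the job is handed in; nothing more can be done
None
```

The job is handed in, result not reported: the pedal was pressed to a measured 13.4 N (highest reading) and has stayed down since release, the marker tip is about 0.2 mm from the red pointer, and the arm stayed clear of the bottle, jar and plant, in about 35 s.

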